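# Close the anvil fixture with the matching cap and hold it shut

## Task

The carbide anvil insert sits on a spring between the two dowels of the iron fixture in the drawer. Pick, from the three look-alike caps, the one whose two holes match the dowels, fit it onto them right way up (round boss on top) and press it down until it is fully home on the fixture's flat top face, then finish while still holding it pressed there: the spring lifts it again if you let go. Leave the other two caps and the loose things in the drawer where they lie.

Things in the scene. Friction and masses are not known exactly. Their poses are not given: they have to be found in the camera images.
- fixture_face (a point): centre of the flat top face of the dark cast-iron fixture (the lower half), which is fixed: a foot 130 x 80 x 14 carries a block 104 long x 38 wide whose top face is 44 above the foot's underside and 48 above the bench. x runs along the block through both dowels, y across it, z up. Two upright steel dowels, 10 mm diameter, 60 apart (x = -30 and +30), rise 20 above this face; their top 4.5 mm taper to 5.6 diameter
- dowel_a (a point): centre of the tip of the dowel at x = -30 of the fixture, 20 above the top face
- dowel_b (a point): centre of the tip of the dowel at x = +30 of the fixture, 20 above the top face
- anvil (a joint): how far (m) the bright carbide anvil insert, 30 mm across, in the middle between the dowels, is pushed down on its spring: 0 as it starts, standing 6 mm above the fixture's top face; 0.006 is flush with the face (stop at 0.008). The spring pushes up with 7 N at 0 and about 11 N when flush; it lifts any of the caps
- cap_short: loose aluminium clamp cap, a rectangular block 70 long (its x) x 40 wide (its y) x 30 high, with two 12 mm vertical through holes (mouths chamfered to about 16) on its long centre line, 46 apart (at x = -23 and +23), and a low round dark steel boss (22 across, 5 high) in the middle of its top; origin at the centre of its underside, z up; about 0.2 to 0.4 kg, lies flat on the drawer floor
- cap_mid: loose aluminium clamp cap, a rectangular block 84 long (its x) x 40 wide (its y) x 30 high, with two 12 mm vertical through holes (mouths chamfered to about 16) on its long centre line, 60 apart (at x = -30 and +30), and a low round dark steel boss (22 across, 5 high) in the middle of its top; origin at the centre of its underside, z up; about 0.2 to 0.4 kg, lies flat on the drawer floor
- cap_long: loose aluminium clamp cap, a rectangular block 98 long (its x) x 40 wide (its y) x 30 high, with two 12 mm vertical through holes (mouths chamfered to about 16) on its long centre line, 74 apart (at x = -37 and +37), and a low round dark steel boss (22 across, 5 high) in the middle of its top; origin at the centre of its underside, z up; about 0.2 to 0.4 kg, lies flat on the drawer floor
- micrometer: chrome C-shaped micrometer frame lying flat, about 140 x 60 x 14, origin at the centre of the C on its underside; loose, not part of the job
- thimble: knurled black thimble standing upright, 21 across, 46 high, origin at the centre of its underside; loose, not part of the job
- bushing: bronze bushing standing upright, 36 outside, 22 bore, 32 high, origin at the centre of its underside; loose, not part of the job
- wrench: small steel wrench lying flat, 130 long, origin under its middle; loose, not part of the job
- press: cast-iron hand press with a lever, fixed: foot 100 x 130 (x, y), 300 high, on the right of the drawer; origin at the centre of its underside; not part of the job
- drawer_floor (a point): middle of the floor of the galvanized steel drawer set on the bench, fixed: floor 4 mm above the bench, inside 480 (x) by 900 (y), walls standing 39 above the bench
Not all that is in view belongs to the job. Leave any green or orange look-alike of the part that bears fixture_face alone. Leave any green look-alike of the cap_mid alone.

How it is judged:
On the way:
1. the matching cap is lifted at least 30 mm off the drawer floor (height (world z) of cap_mid above 0.034 m), for 0.1 s.
At the end, for the whole second after the job is handed in: The matching cap is on both dowels, upright (within 0.05 rad), centred within 3 mm and in line within 0.06 rad, its underside within 2 mm of the fixture's top face, the anvil pushed down more than 4 mm, and the robot is still pressing or gripping the cap (over 3 N) (horizontal distance between cap_mid and fixture_face below 0.003 m and z of cap_mid in the frame of fixture_face between -0.003 and 0.002 m and angle between the x axis of cap_mid and the x axis of fixture_face, either way round below 0.06 rad and angle between cap_mid's own z axis and vertical below 0.05 rad and value of joint anvil above 0.004 m and contact force between any of the fingers, the arm and cap_mid above 3 N); the arm keeps its last pose, push and grip.
It fails at once if another cap is moved more than 25 mm (distance of any of cap_short, cap_long from where it was at the start of the episode above 0.025 m).
It fails at once if a loose bystander in the drawer is moved more than 25 mm (distance of any of micrometer, thimble, bushing, wrench from where it was at the start of the episode above 0.025 m).
It also fails if it takes over 35 s, if anything falls off the work surface, if the arm or the gripper's body presses on something with over 40 N, if the wrist force passes 120 N, or if a joint passes its speed limit or range.

## Robot

A 6-joint arm with a two-finger parallel gripper is mounted at the origin on the work surface. World frame = base frame: x ahead of the robot, y to its left, z up, the work surface at z = 0. Lengths are in m, angles in rad, forces in N, time in s.
With the tool pointing down it reaches from about 0.3 to 0.825 m from the base axis. Payload 5.4 kg.
Tool frame: the origin (TCP) lies midway between the tips of the shut fingers; the grasp point (between the pads) lies r.hold_point_z behind it (r.hold_point_z is the distance from the TCP to the grasp point, in m); z points along the fingers, y is the line along which they close (so a half turn about z gives the same grasp; the last joint's range is limited). The gripper opens to 92 mm and grips with 3 to 60 N. Pads are 20 mm wide; open, the fingers measure 128 mm over their backs; the gripper's body (75 mm by 189 mm) begins 69 mm behind the grasp point.
Start: joints at [-1.346, 0.158, 1.597, -0, 1.386, -0.21], TCP at [0.242, -0.521, 0.215] pointing down, gripper open.
Joint ranges: [-2.91, 2.91], [-0.94, 2.29], [0.18, 2.7], [-1.29, 4.43], [0.17, 2.64], [-3, 3]. Speed limits (rad/s): [2.57, 2.57, 3.14, 3.14, 3.14, 3.14].

## Interface

Orientations are given as a unit quaternion [x, y, z, w].
In Python, from workcell import r gives the robot as it stands. The module is installed in compiled form; this text tells all that it offers. Calls block until the motion is done:
- r.move_ptp(position, orientation): joint-space move of the TCP to a pose.
- r.move_l(position, rot=None, rate=0.15): straight line of the TCP; rot=None keeps the orientation; rate is the mean speed in m/s.
- r.set_joints(angles): joint-space move.
- r.gripper_to(opening, grasp_force=None): finger opening in m; grasp_force is the grip in N (None keeps the last); returns when the fingers have stopped.
- r.sleep(seconds).
- r.ik(position, orientation): joint angles nearest the present ones, or None.
- r.get_obs(): the state.
- r.grab_frame(name): name is "scene" or "side" or "wrist"; returns a dict with "image" (420x560x3 uint8, red, green, blue), "depth" (420x560 float32, m along the optical axis (not along the pixel's ray), 0 where there is no reading), "K" (3x3 intrinsics, pixels), "cam_to_world" (4x4, takes a point from camera to world coordinates). Camera axes: x right, y down, z forward; pixel columns grow to the right and rows downward; lengths in m; the calibration is good to about 2 mm. A picture is of the moment at which its call begins.
A pose or a line that the arm cannot do raises r.IKError and nothing moves.
- r.finish_job(): hands the job in; it is judged then, once.
Trained networks look in the newest picture that a camera, given by its name, has taken for a name from the list of things; names that differ only in an ending like _2 or _b are one class to them, and where a whole thing is asked for, a point or a joint stands for the part that bears it (a point fixed in the world has none). Each returns a list of dicts, best first, with "p" (0 to 1); they miss things now and then, are a little off and sometimes report something else, mostly with a low value. They report only what shows in the picture. A call takes as long as a camera call. They do not tell look-alikes from the thing itself.
- r.outline_of(camera, name): "pixels" (420x560 bool, what is visible of it) and "uv" ([column, row] in pixels, amid what is visible of it).
- r.landmark_of(camera, name): "uv" ([column, row] in pixels: a listed point, or the origin of a listed thing).
The state is a dict: "time_s": time; "joints": joint angles; "joint_vel": joint speeds; "effort": joint torques, N m; "tcp_pos": TCP position; "orientation": TCP orientation; "ft_force": force on the tool from outside, world axes, zero at the start; "moment": the same for the moment, N m; "opening": finger opening in m; "finger_force": force on a finger pad.
Only numpy, scipy, OpenCV 4.12 (cv2) and the standard library are available. Lean on these libraries where they do the work, as an engineer would, in place of code of your own. Each camera call takes 0.05 s, during which the arm holds its last target. There are 200 camera calls.

## Working session

There is one attempt and no reset: what is moved stays moved. The work goes in short steps, each a Python script; the robot and the scene stay as the last script left them, time stands still between calls to the robot, and variables do not carry over. Pictures are saved under pics/ and viewed, at most 10 in all, crops included, and the job is handed in when it is done.

```bash
mkdir -p pics; cat > h.py <<'E'
import numpy as np, cv2
from workcell import r
def grab(n,save=None):
    f=r.grab_frame(n)
    if save: cv2.imwrite('pics/'+save,cv2.cvtColor(f['image'],cv2.COLOR_RGB2BGR))
    return f
def pts(f,mask):
    v,u=np.nonzero(mask&(f['depth']>0)); d=f['depth'][v,u]; K=f['K']
    p=np.c_[(u-K[0,2])/K[0,0]*d,(v-K[1,2])/K[1,1]*d,d]
    return p@f['cam_to_world'][:3,:3].T+f['cam_to_world'][:3,3]
def at_z(f,uv,z):
    K=f['K'];T=f['cam_to_world']
    d=T[:3,:3]@np.array([(uv[0]-K[0,2])/K[0,0],(uv[1]-K[1,2])/K[1,1],1])
    return T[:3,3]+d*(z-T[2,3])/d[2]
E
python3 - <<'E'
from h import *
np.set_printoptions(precision=4,suppress=True)
print(r.hold_point_z,r.get_obs()['orientation'])
ims=[]
for c in ['scene','side']:
    f=grab(c,c+'0.png')
    print(c,f['cam_to_world'][:3,3],f['cam_to_world'][:3,2])
    for n in ['cap_mid','cap_short','cap_long','anvil','micrometer','thimble','bushing','wrench']:
        for o in r.outline_of(c,n)[:4]:
            p=pts(f,o['pixels'])
            if len(p)==0: continue
            t=p[p[:,2]>np.percentile(p[:,2],98)-.004] if n!='anvil' else p
            re=cv2.minAreaRect(t[:,:2].astype(np.float32)*1000)
            print(n,round(o['p'],2),np.array(o['uv']),len(p),'zmax',np.percentile(p[:,2],98),re)
    for n in ['cap_mid','fixture_face','dowel_a','dowel_b']:
        for o in r.landmark_of(c,n)[:4]:
            z={'cap_mid':.004,'fixture_face':.048}.get(n,.068)
            print('LM',n,round(o['p'],2),np.array(o['uv']),at_z(f,o['uv'],z))
E
```

```text
0.0187 [ 0.9765  0.2157 -0.     -0.0009]
scene [ 1.2845 -0.5415  0.8438] [-0.647   0.3884 -0.6562]
cap_mid 0.69 [383.5 181. ] 361 zmax 0.04011368608144047 ((478.2972717285156, 305.6271057128906), (71.0396957397461, 40.2562255859375), 28.311342239379883)
cap_mid 0.53 [355.4 145.5] 300 zmax 0.03537052467142666 ((267.665283203125, 348.9539489746094), (73.32025146484375, 34.599246978759766), 67.21114349365234)
cap_short 0.96 [400.9 219.8] 459 zmax 0.04003087101309531 ((649.1506958007812, 224.02992248535156), (71.07102966308594, 38.41559982299805), 12.740012168884277)
cap_long 0.93 [338.  189.3] 493 zmax 0.03922156309941875 ((458.26513671875, 151.77734375), (94.64434051513672, 41.19660186767578), 24.602712631225586)
anvil 0.61 [ 90.2 256.4] 75 zmax 0.05252770167548536 ((414.3348388671875, -575.5670776367188), (25.876693725585938, 25.600698471069336), 39.23407745361328)
micrometer 0.62 [374.1 284.7] 412 zmax 0.021729313165083756 ((790.4098510742188, 14.337600708007812), (56.38116455078125, 131.5875244140625), 0.6931236386299133)
thimble 0.64 [404.7 265.5] 108 zmax 0.05170446466652047 ((798
[... 2707 characters left out ...]
55 0.3468 0.004 ]
LM cap_mid 0.57 [272.3 149.8] [0.4801 0.2964 0.004 ]
LM fixture_face 0.81 [166.1 263.4] [ 0.2322 -0.2661  0.048 ]
LM fixture_face 0.77 [310.1 217. ] [ 0.5877 -0.0947  0.048 ]
LM fixture_face 0.7 [234.3 385.3] [ 0.4199 -0.5772  0.048 ]
LM dowel_a 0.81 [319.8 206.9] [ 0.6138 -0.0758  0.068 ]
LM dowel_a 0.77 [151.1 257.2] [ 0.1994 -0.2647  0.068 ]
LM dowel_a 0.72 [243.1 381.4] [ 0.4378 -0.5801  0.068 ]
LM dowel_a 0.63 [296.1 211.3] [ 0.5492 -0.0946  0.068 ]
LM dowel_b 0.81 [319.8 206.9] [ 0.6138 -0.0758  0.068 ]
LM dowel_b 0.77 [151.1 257.2] [ 0.1994 -0.2647  0.068 ]
LM dowel_b 0.72 [243.1 381.4] [ 0.4378 -0.5801  0.068 ]
LM dowel_b 0.63 [296.1 211.3] [ 0.5492 -0.0946  0.068 ]
```

View pics/scene0.png

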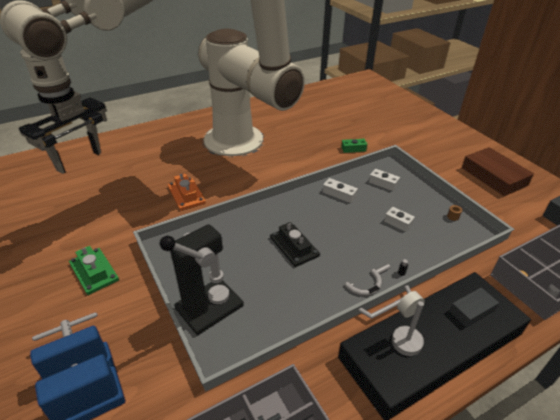

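View pics/side0.png

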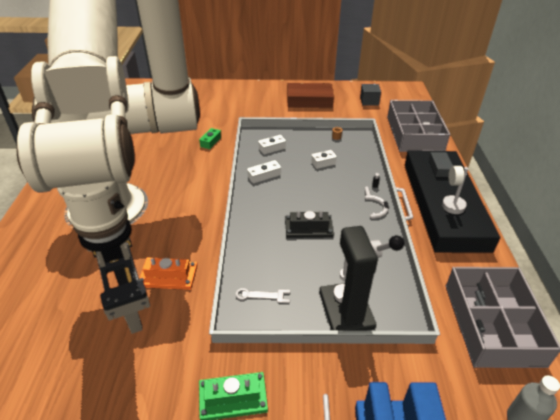

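The scene image shows three aluminium caps at about (340,189), (384,180) and (400,219). The dark fixture is at (295,240). The green and orange look-alikes are outside the drawer, apart from the robot's side of the work. The middle-sized cap is at (384,180), roughly (0.478, 0.304) in world coordinates. I'll go up, over to it, and look with the wrist camera.

```bash
cat >> h.py <<'E'
from scipy.spatial.transform import Rotation as Ro
def q(yaw): return (Ro.from_euler('z',yaw)*Ro.from_euler('x',np.pi)).as_quat()
def bestq(p,yaw):
    c=[]
    for y in (yaw,yaw+np.pi,yaw-np.pi):
        j=r.ik(p,q(y))
        if j is not None: c.append((abs(j[5]),y,j))
    return min(c,key=lambda a:a[0])
E
python3 - <<'E'
from h import *
np.set_printoptions(precision=4,suppress=True)
r.move_l([.242,-.45,.38],rate=.3)
p=[.478,.302,.30]
b=bestq(p,np.radians(27.5)); print(b)
r.move_ptp(p,q(b[1]))
f=grab('wrist','w1.png')
print(r.get_obs()['time_s'],f['cam_to_world'])
for n in ['cap_mid','cap_long','cap_short']:
    for o in r.outline_of('wrist',n)[:3]:
        P=pts(f,o['pixels']);z=np.percentile(P[:,2],70);t=P[abs(P[:,2]-z)<.004]
        print(n,round(o['p'],2),np.array(o['uv']),z,cv2.minAreaRect(t[:,:2].astype(np.float32)*1000))
E
```

```text
(np.float64(1.4406233985225212), np.float64(0.4799655442984406), array([ 0.3498,  0.0902,  1.5044, -0.    ,  1.547 ,  1.4406]))
4.8917 [[ 0.4596 -0.8529 -0.2478  0.5479]
 [-0.8881 -0.4407 -0.1304  0.3378]
 [ 0.002   0.2801 -0.96    0.4701]
 [ 0.      0.      0.      1.    ]]
cap_mid 0.93 [202.  294.7] 0.029598815968209735 ((252.12493896484375, 325.0466613769531), (33.833194732666016, 40.93510055541992), 68.41169738769531)
cap_mid 0.81 [272.5 174.6] 0.03447242768763746 ((475.7839050292969, 306.80035400390625), (83.1603775024414, 39.94758987426758), 27.841035842895508)
cap_long 0.94 [359.8 233.3] 0.034391383690799304 ((453.03900146484375, 150.09353637695312), (98.44913482666016, 40.584041595458984), 27.579605102539062)
cap_short 0.77 [395.4  87.1] 0.03462361928717907 ((645.2924194335938, 221.26907348632812), (70.10710144042969, 40.86753463745117), 21.771299362182617)
```

View pics/w1.png

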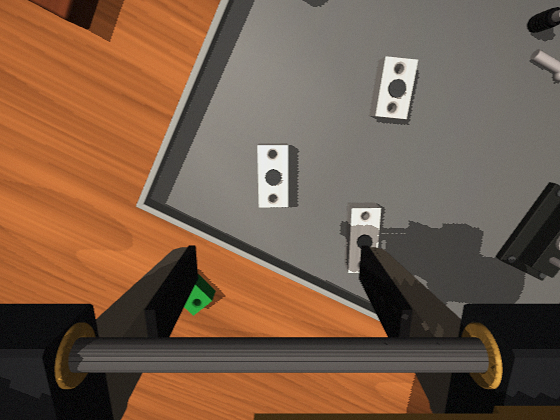

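The wrist view shows the middle cap at (273,175). It measures 83 x 40 mm with its top at z = 0.034, and its boss faces up, so it matches. I'll grasp it.

```bash
python3 - <<'E'
from h import *
np.set_printoptions(precision=4,suppress=True)
yaw=np.radians(27.84)
p=np.array([.4762,.3062,.12])
r.move_ptp(p,q(yaw))
r.move_l([p[0],p[1],.0095],rate=.12)
r.gripper_to(.03,grasp_force=50)
o=r.get_obs();print(o['time_s'],o['opening'],o['finger_force'],o['ft_force'],o['tcp_pos'])
r.move_l([p[0],p[1],.19],rate=.2)
f=grab('wrist','w2.png')
o=r.get_obs();print(o['time_s'],o['opening'],o['finger_force'],o['ft_force'],o['tcp_pos'])
for a in r.outline_of('wrist','cap_mid')[:3]:
    P=pts(f,a['pixels']);z=np.percentile(P[:,2],70);t=P[abs(P[:,2]-z)<.004]
    print(round(a['p'],2),np.array(a['uv']),z,cv2.minAreaRect(t[:,:2].astype(np.float32)*1000))
E
```

```text
7.7 0.039669121462356675 50.00009000301361 [-0.1968  1.4567  0.7661] [0.4761 0.3063 0.0095]
8.8 0.039707487586424325 49.99909222126007 [-0.0028 -0.9346 -2.4161] [0.4751 0.3057 0.188 ]
0.98 [275.7 257.5] 0.21300943606730463 ((478.83990478515625, 308.0291748046875), (75.58478546142578, 41.058353424072266), 27.665908813476562)
0.53 [152.6 296.3] 0.01592066972616655 ((290.98272705078125, 377.56695556640625), (11.025408744812012, 21.985525131225586), 22.37932586669922)
```

View pics/w2.png

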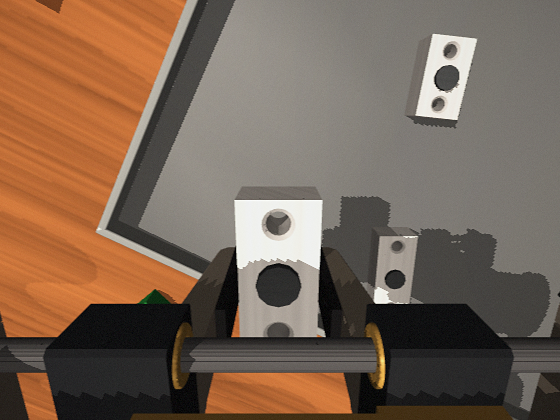

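The wrist view shows the cap gripped squarely, with the boss at (278,285) and the front hole at (277,223). Next I'll look at the fixture from behind it.

```bash
python3 - <<'E'
from h import *
np.set_printoptions(precision=4,suppress=True)
yaw=np.radians(18.)
ex=np.array([np.cos(yaw),np.sin(yaw)])
c=np.array([.587,-.093])
r.move_ptp([*(c-.12*ex),.26],q(yaw))
r.sleep(.2)
f=grab('wrist','w3.png')
o=r.get_obs();print(o['time_s'],o['tcp_pos'])
R=Ro.from_quat(o['orientation']).as_matrix()
# held cap: edge/boss location in tool axes
m=[a for a in r.outline_of('wrist','cap_mid') if a['p']>.6]
for a in m:
    P=pts(f,a['pixels']); L=(P-o['tcp_pos'])@R
    t=L[abs(L[:,2]-np.median(L[:,2]))<.003]
    print('cap tool',a['p'],np.median(L[:,2]),np.percentile(t[:,0],[0.5,2,98,99.5]),np.percentile(t[:,1],[1,99]))
for zz,uv in [(-.0295,(278,285))]:
    w=at_z(f,uv,o['tcp_pos'][2]-zz); print('boss tool',(w-o['tcp_pos'])@R)
for n,z in [('fixture_face',.048),('dowel_a',.068),('dowel_b',.068)]:
    for a in r.landmark_of('wrist',n)[:3]: print(n,round(a['p'],2),np.array(a['uv']),at_z(f,a['uv'],z))
P=pts(f,np.ones((420,560),bool))
s=P[(np.linalg.norm(P[:,:2]-c,axis=1)<.07)&(P[:,2]>.061)&(P[:,2]<.08)]
l=(s[:,:2]-c)@ex
cs=[]
for g in (s[l<0],s[l>0]):
    print(len(g),g.mean(0),g[:,2].max())
    tip=g[g[:,2]>.0665]; cs.append(tip.mean(0)); print('tip',len(tip),tip.mean(0))
d=cs[1]-cs[0]; print('sep',np.hypot(*d[:2]),'yaw',np.degrees(np.arctan2(d[1],d[0])),'mid',(cs[0]+cs[1])/2)
t=P[(np.linalg.norm(P[:,:2]-c,axis=1)<.07)&(abs(P[:,2]-.048)<.003)]
print(cv2.minAreaRect(t[:,:2].astype(np.float32)*1000))
E
```

```text
10.725 [ 0.473  -0.1295  0.2599]
cap tool 0.95 -0.024304654612969444 [-0.0311 -0.0296  0.0415  0.0418] [-0.0195  0.0197]
boss tool [ 0.0011 -0.0001 -0.0295]
fixture_face 0.87 [311.7 373. ] [ 0.2307 -0.2585  0.048 ]
fixture_face 0.56 [274.3  77.6] [ 0.5839 -0.0895  0.048 ]
dowel_a 0.97 [324.3 369.2] [ 0.2583 -0.2643  0.068 ]
dowel_a 0.95 [283.2  42.4] [ 0.6159 -0.0887  0.068 ]
dowel_a 0.87 [266.4 105.9] [ 0.5532 -0.0909  0.068 ]
dowel_b 0.97 [324.3 369.2] [ 0.2583 -0.2643  0.068 ]
dowel_b 0.95 [283.2  42.4] [ 0.6159 -0.0887  0.068 ]
dowel_b 0.87 [266.4 105.9] [ 0.5532 -0.0909  0.068 ]
48 [ 0.553  -0.0927  0.0654] 0.06914319409145775
tip 14 [ 0.5526 -0.0924  0.0674]
58 [ 0.6123 -0.0911  0.0651] 0.06916200006503531
tip 12 [ 0.6128 -0.0912  0.0673]
sep 0.06020578393285557 yaw 1.1314748085218538 mid [ 0.5827 -0.0918  0.0673]
((583.4983520507812, -91.70623779296875), (104.3147201538086, 38.04220962524414), 1.432376742362976)
```

View pics/w3.png

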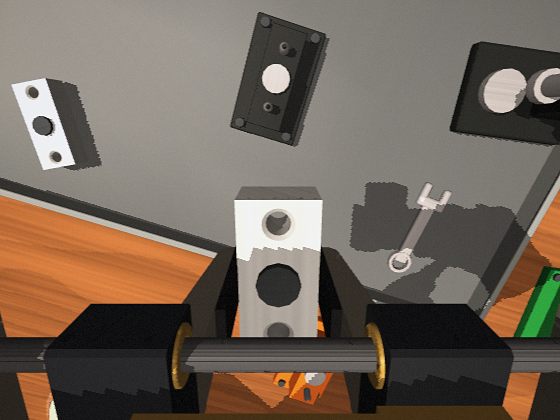

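The wrist view shows the dark fixture at (278,77), with dowels at (285,47) and (270,106). The depth points give a block of 104.3 x 38.0 and a dowel spacing of 60.2, so the measurement is sound, with yaw about 1.4°. I'll take one closer look at the right yaw, then fit the cap.

```bash
python3 - <<'E'
from h import *
np.set_printoptions(precision=4,suppress=True)
yaw=np.radians(1.4); c=np.array([.5831,-.0917]); ex=np.array([np.cos(yaw),np.sin(yaw)])
r.move_ptp([*(c-.10*ex),.19],q(yaw)); r.sleep(.2)
f=grab('wrist'); P=pts(f,np.ones((420,560),bool))
near=np.linalg.norm(P[:,:2]-c,axis=1)<.07
s=P[near&(P[:,2]>.0665)&(P[:,2]<.075)]; l=(s[:,:2]-c)@ex
a,b=[g.mean(0) for g in (s[l<0],s[l>0])]; d=b-a
print('tips',a,b,'sep',np.hypot(*d[:2]),'yaw',np.degrees(np.arctan2(d[1],d[0])),'mid',(a+b)/2)
t=P[near&(abs(P[:,2]-.048)<.003)]; re=cv2.minAreaRect(t[:,:2].astype(np.float32)*1000); print(re)
(cx,cy),(w,h),an=re
if w<h: an-=90
assert abs(max(w,h)-104)<3 and abs(min(w,h)-38)<2
n=np.array([cx,cy])/1000; assert np.linalg.norm(n-c)<.004 and abs(an)<4
yaw=np.radians(an); m=(n+((a+b)/2)[:2])/2 if np.linalg.norm(n-((a+b)/2)[:2])<.003 else n
print('target',m,an)
r.move_l([*m,.10],q(yaw),rate=.12); r.sleep(.2)
for z in (.082,.076,.072,.068,.064,.060):
    r.move_l([*m,z],rate=.05); o=r.get_obs()
    print(z,o['time_s'],o['tcp_pos'],o['ft_force'],o['moment'],o['opening'])
    if np.linalg.norm(o['ft_force'])>25: break
E
```

```text
tips [ 0.5527 -0.0921  0.0672] [ 0.6127 -0.0906  0.0676] sep 0.06000223354148925 yaw 1.4920190548395544 mid [ 0.5827 -0.0914  0.0674]
((583.1207885742188, -91.52288055419922), (104.13379669189453, 38.03292465209961), 1.443779468536377)
target [ 0.5829 -0.0914] 1.443779468536377
0.082 13.5917 [ 0.5826 -0.0913  0.0815] [-0.1758 -0.2093 -2.95  ] [0.0756 0.0212 0.0071] 0.03956869504517522
0.076 13.8583 [ 0.5826 -0.0913  0.0756] [-0.2082  0.1709 -2.1592] [0.1142 0.0421 0.0062] 0.03967709437478217
0.072 14.1083 [ 0.5827 -0.0913  0.0717] [-0.0466  0.6507 -1.9732] [ 0.0042 -0.0035 -0.0268] 0.04007964213081039
0.068 14.3583 [ 0.5827 -0.0913  0.0676] [-0.0602 -0.8111 -2.6081] [ 0.0913  0.0114 -0.0159] 0.039641300077061695
0.064 14.6083 [ 0.5826 -0.0913  0.0636] [ 0.773   0.3364 -3.0691] [ 0.0653 -0.0493  0.044 ] 0.03973743547569607
0.06 14.8583 [ 0.5829 -0.0915  0.0598] [ 0.4848  0.2841 -2.9362] [ 0.0926 -0.0336  0.026 ] 0.039831724364468454
```

The cap is sliding down the dowels without force. Now I'll raise the grip and press.

```bash
python3 - <<'E'
from h import *
np.set_printoptions(precision=4,suppress=True)
x,y=r.get_obs()['tcp_pos'][:2]
r.gripper_to(.03,grasp_force=60)
for z in (.058,.056,.0545,.0535,.0525,.0515,.0505,.0495,.0485):
    r.move_l([.5829,-.0914,z],rate=.03); r.sleep(.1); o=r.get_obs()
    print(z,o['time_s'],o['tcp_pos'],o['ft_force'],o['moment'],o['opening'],o['finger_force'])
    if o['ft_force'][2]>22: break
f=grab('wrist','w4.png')
R=Ro.from_quat(o['orientation']).as_matrix()
for a in r.outline_of('wrist','cap_mid')[:1]:
    P=pts(f,a['pixels']); L=(P-o['tcp_pos'])@R
    t=P[abs(L[:,2]-np.median(L[:,2]))<.003]
    tl=(t-o['tcp_pos'])@R
    print(a['p'],'top z',np.median(t[:,2]),'tilt',np.linalg.lstsq(np.c_[tl[:,:2],np.ones(len(tl))],tl[:,2],rcond=None)[0],np.percentile(tl[:,0],[1,99.5]))
f=grab('side','s4.png')
cv2.imwrite('pics/s4c.png',cv2.resize(cv2.cvtColor(f['image'][150:270,230:390],cv2.COLOR_RGB2BGR),None,fx=4,fy=4))
E
```

```text
0.058 15.425 [ 0.5832 -0.0915  0.0587] [-2.0926  0.0904  4.4862] [0.1626 0.4448 0.044 ] 0.03964568432160475 60.001959800720215
0.056 15.775 [ 0.5832 -0.0916  0.0567] [-2.2578  0.7324  4.762 ] [0.1359 0.5745 0.0274] 0.039378303653921476 60.0024551153183
0.0545 16.125 [ 0.5832 -0.0916  0.0553] [-2.8953  1.0869  6.4272] [ 0.2331  0.5906 -0.0394] 0.03948765446300703 60.002843141555786
0.0535 16.475 [ 0.5832 -0.0915  0.0544] [-2.4187  0.1796  7.726 ] [0.1929 0.6138 0.039 ] 0.039579522662668565 60.00311851501465
0.0525 16.825 [ 0.5832 -0.0915  0.0535] [-3.0046  0.2833  7.5299] [0.2491 0.6571 0.0328] 0.0393766526511601 60.00345468521118
0.0515 17.175 [ 0.5832 -0.0916  0.0534] [-6.2268  0.7803 12.6951] [0.4469 1.2095 0.0168] 0.039715381905141046 60.006213784217834
0.0505 17.525 [ 0.5833 -0.0915  0.0535] [-9.6245  3.3094 20.1485] [ 0.6173  1.6926 -0.001 ] 0.039632940639176474 60.008922815322876
0.0495 17.875 [ 0.5833 -0.0916  0.0534] [-13.9833   2.5897  26.0375] [0.7925 2.2574 0.0042] 0.039421066836566744 60.01170516014099
0.63 top z 0.07781403993969122 tilt [ 0.0011 -0.0013 -0.0244] [-0.0306  0.0418]
```

View pics/s4c.png

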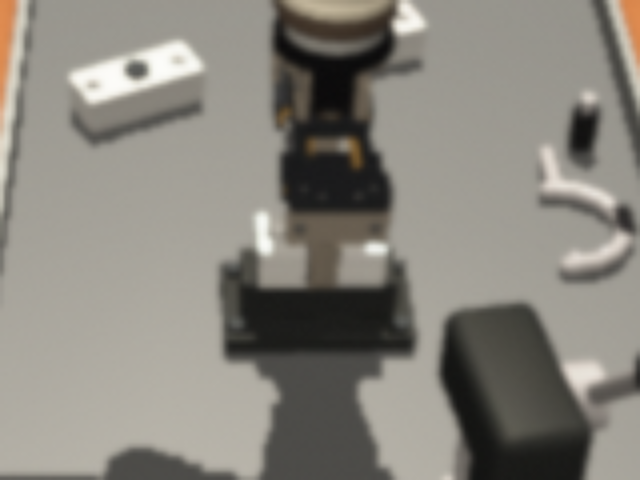

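The side crop shows the cap resting flush on the fixture block around (325,270). The hard stop came at TCP z = 0.0534, with the cap's top at 0.0778 against an expected 0.078. The tilt is about 0.001 rad and the push 26 N. I'll hand it in while pressing.

```bash
python3 -c "
from h import *
print(r.finish_job())"
```

```text
the job is handed in; nothing more can be done
None
```

I fitted the matching cap (cap_mid, boss up) on both dowels, pressed it fully home on the fixture face, and handed the job in at about 18 s of the 35 s limit with the arm still pressing at about 26 N; `finish_job()` returned no verdict.

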